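# Index the rotary nest to its next station and pin it

## Task

Index the rotary nest to its next station: draw the lock pin up clear by its knob, turn the nest clockwise by the bar knob, feeling for the detent to drop into the next hidden notch, then push the lock pin all the way home so that the nest is locked there. Do not force the pin against the index plate and do not turn against an engaged pin; leave the tools lying around where they are.

Things in the scene. Friction and masses are not known exactly. Their poses are not given: they have to be found in the camera images.
- knob_grip (a point): Centre of the black bar knob that turns the nest, on the vertical turning axis, 86 mm above the bench. The bar is 76 mm long (this point's x axis), 16 mm wide (its y axis), 28 mm tall, on a 15 mm stem 20 mm tall; z is up. Pinch it across its width from above, turn it clockwise seen from above.
- nest (a joint): Turn of the nest in rad, 0 at the old station where it starts, growing clockwise seen from above; end stop 1.40. The next station lies between 0.63 and 1.17, hidden in the closed housing. Turning takes an even 0.1 N m. Falling into a notch that dips, even turns negative, then rises steeply to about 0.4 past its middle. A notch catches within 0.04 of its middle and centres the nest when let go.
- faceplate: All that turns: aluminium faceplate (diameter 112 mm, top 50 mm above the bench) with a tongue at the back carrying a screwed-on zinc bracket (reaching 114 mm from the axis, 100 mm high), the bar knob and, hidden in the housing, the index plate with notches and pin slots. Origin on the turning axis at bench level, x along the bar towards the bracket, z up.
- fixture: Bolted-down round grey housing of the nest, diameter 172 mm (flange 200 mm), top 40 mm above the bench, closed. Origin under its centre on the bench, z up; the lock pin stands on its -x side, 72 mm from the centre.
- pin_top (a point): Centre of the top of the lock pin's black knob, at the front of the housing: round, 22 mm diameter, 24 mm tall (grip it 3 to 20 mm below its top), top 74 mm above the bench when home, standing on a 19 mm steel bush 10 mm tall; z is up, x points to the turning axis.
- lock_pin (a joint): Height of the lock pin above home, m. 0 is home (starts there, knob on its bush, nose 12 mm deep in a slot of the index plate). Clear of the plate above 0.012; upper stop 0.022. It stays at the height where it is left; moving it takes 3 to 4 N. The blunt 10 mm nose enters a slot only within about 0.02 rad of a station; elsewhere it stands on the plate at about 0.012.
- pin_head: The lock pin itself, knob, shank and nose; its origin is 74 mm under the top of its knob, z up.
- caliper: Steel caliper lying left of the nest, 200 mm long; a bystander.
- grease_tin: Grease tin, 62 mm across and 42 mm tall, left of the nest towards the back; a bystander.
- side_cutters: Side cutters with red handles, 150 mm long, lying in front and to the left of the nest; a bystander.
- knob_spare: Spare black ball knob, 29 mm across and 33 mm tall, standing right of the nest; a bystander.

How it is judged:
By the outcome, as a careful person would: the job done as asked, in the order asked, and still so for the second after the job is handed in, with the robot touching nothing.
It also fails if it takes over 70 s, if anything falls off the work surface, if the arm or the gripper's body presses on something with over 40 N, if the wrist force passes 120 N, or if a joint passes its speed limit or range.

## Robot

A 7-joint arm with a two-finger parallel gripper is mounted at the origin on a cart in front of the work surface, level with it; the furniture and walls round the work are solid. World frame = base frame: x ahead of the robot, y to its left, z up, the work surface at z = 0. Lengths are in m, angles in rad, forces in N, time in s.
With the tool pointing down it reaches from about 0.4 to 0.85 m from the base axis. Payload 10.4 kg.
Tool frame: the origin (TCP) lies at the very end of the fingers, on their centre line; the grasp point (between the pads) lies 19 mm behind it; z points along the fingers, y is the direction in which the jaws open and shut (so a half turn about z gives the same grasp; the last joint's range is limited). The gripper opens to 87 mm and grips with 3 to 60 N. Pads are 19 mm wide; open, the fingers measure 117 mm over their backs; the gripper's body (75 mm by 190 mm) begins 51 mm behind the grasp point.
Start: joints at [1.093, 0.332, -0.065, 1.46, 0.022, 1.35, -0.088], TCP at [0.275, -0.561, 0.223] pointing down, gripper open.
Joint ranges: [-2.6, 2.6], [-0.5, 2.12], [-1.47, 1.34], [0.16, 2.42], [-1.27, 4.41], [0.06, 2.06], [-2.6, 2.6]. Speed limits (rad/s): [2.22, 2.22, 2.79, 2.79, 3.14, 3.14, 3.14].

## Interface

Orientations are given as a unit quaternion [x, y, z, w].
In Python, from bench import bot gives the robot as it stands.
- The arm moves only by the tool play_rows, never from a script. Its argument "motion" is a list of rows, each an object with "gripper": the opening, from 0 (shut) to 1 (fully open); "xyz": the shift along the tool's x, y, z in units of 40 mm (1.0 is 40 mm), a list of three; "rotation": the turn, a rotation vector about the tool's x, y, z in units of 6 degrees (1.0 is 6 degrees), a list of three. In form: [{"gripper": gripper, "xyz": [dx, dy, dz], "rotation": [wx, wy, wz]}, ...]. A call has 1 to 12 rows; each row is the pose to reach, as a shift and turn from the pose measured when the call began, along the tool's axes at that moment; what a row does not reach only later rows make up. A row lasts 1/10 s, in which the tool goes at most 50 mm and 8.59 degrees, less where a joint would pass 70% of its speed; a pose out of reach is approached as far as the arm can. A call with a gripper value outside its range is refused whole. The fingers move at their own pace and stop on an object; "newtons" is the grip in N (left out, the last holds). Time passes only in rows, so rows that repeat a pose let the fingers close. It gives the time, the measured TCP pose, the force and the opening at its end, in the units of the state.
- bot.sense(): the state, without advancing time (a new reading comes with each control period).
- bot.get_image(name): name is "scene" or "top" or "wrist"; returns a dict with "image" (400x640x3 uint8, red, green, blue), "depth" (400x640 float32, m along the optical axis (not along the pixel's ray), 0 where there is no reading), "fx", "fy", "cx", "cy" (pixels), "k1" (the pictures are not rectified: a ray, as slopes to the right and down, at radius r is drawn at 1 + k1 r^2 times it, then the intrinsics apply), "R" (3x3) and "t" (3): a world point X has camera coordinates R X + t. Camera axes: x right, y down, z forward; pixel columns grow to the right and rows downward; lengths in m; the calibration is good to about 2 mm. A picture is of the moment at which its call begins.
- bot.close_job(): hands the job in, once; it reports no verdict.
The state is a dict: "time": time; "q": joint angles; "dq": joint speeds; "joint_efforts": joint torques, N m; "tcp_pos": TCP position; "eef_rot": TCP orientation; "force": force on the tool from outside, world axes, zero at the start; "ft_torque": the same for the moment, N m; "gripper_width": finger opening in m.
Only numpy, scipy, OpenCV 4.12 (cv2) and the standard library are available. Lean on these libraries where they do the work, as an engineer would, in place of code of your own. Each camera call takes 0.05 s, during which the arm holds its last target. There are 200 camera calls.

## Working session

There is one attempt and no reset: what is moved stays moved. The work goes in short steps, Python scripts to look and compute and a tool call to move; the robot and the scene stay as the last step left them, time stands still between calls to the robot, and variables do not carry over. Pictures are saved under pics/ and viewed, about 8 in all and at most 12, crops included, and the job is handed in when it is done.

Besides the shell and the picture viewer there is one more tool, called after "Emit:" by a JSON object that holds its "fn" and its "kwargs", one argument or row to a line. play_rows: Moves the arm, as the interface text tells. Its arguments: {"type":"object","properties":{"motion":{"type":"array"},"newtons":{"type":"number"}},"required":["motion"]}

```bash
mkdir -p pics; ls; cat > h.py <<'E'
import numpy as np,cv2
from bench import bot
from scipy.spatial.transform import Rotation as Ro
def grab(n,fn=None):
    d=bot.get_image(n)
    if fn: cv2.imwrite('pics/'+fn,d['image'][:,:,::-1])
    return d
def ray(d,u,v):
    x,y=(u-d['cx'])/d['fx'],(v-d['cy'])/d['fy']; s=1
    for _ in range(20):
        r2=(x*x+y*y)/s**2; s=1+d['k1']*r2
    R=np.array(d['R']);t=np.array(d['t'])
    return -R.T@t, R.T@np.array([x/s,y/s,1])
def onplane(d,u,v,z):
    o,r=ray(d,u,v); return o+r*(z-o[2])/r[2]
def dep(d,u,v):
    o,r=ray(d,u,v); return o+r*d['depth'][int(v),int(u)]
def tool(dw):  # world shift -> row units
    s=bot.sense(); return Ro.from_quat(s['eef_rot']).inv().apply(dw)/0.04
E
python3 - <<'E'
from h import *
s=bot.sense();print(s)
a=grab('top','top.png');b=grab('scene','scene.png')
for d in(a,b):print(d['fx'],d['k1'],-np.array(d['R']).T@d['t'])
np.savez('top.npz',**a)
E
```

```text
pics
{'time': 0.0, 'q': array([ 1.09342097,  0.33289738, -0.06472227,  1.4609375 ,  0.02160108,
        1.34987135, -0.08852589]), 'dq': array([1.09651111e-03, 6.22535149e-04, 8.66663784e-05, 5.69286841e-05,
       6.76941357e-04, 1.45128783e-03, 3.84777340e-04]), 'joint_efforts': array([ 7.07975323e-04, -6.23256326e+01,  2.47169228e-02, -3.89891982e+01,
       -6.15332765e-02,  3.98683408e-02,  1.31466140e-04]), 'tcp_pos': array([ 0.2743789 , -0.56113174,  0.22173988]), 'eef_rot': array([ 9.74256539e-01,  2.25441108e-01, -1.87856149e-04, -6.83608363e-04]), 'force': array([-0.18778748,  0.38352631, -0.18835038]), 'ft_torque': array([-0.00255426,  0.00902239,  0.03800095]), 'gripper_width': 0.08674950740670138}
421.3453102482511 0.012709758707232443 [0.2193758  0.07885484 1.21562818]
432.3557722837436 -0.11107361649774375 [-0.00749952  1.0449675   0.67480589]
```

View pics/top.png

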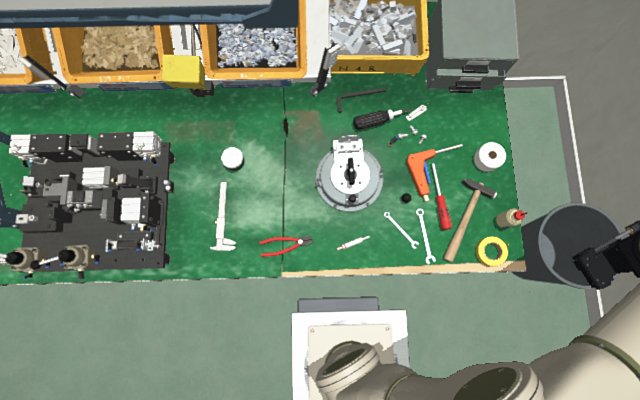

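View pics/scene.png

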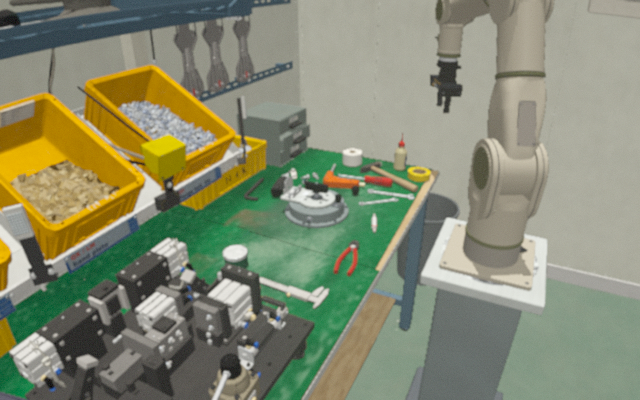

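The top view shows the nest at about (349,177), with the bar knob at (351,174) and the bracket at (347,147). The lock pin should be at the front, near (351,200). I'll zoom in and measure.

```bash
python3 - <<'E'
from h import *
a=dict(np.load('top.npz'))
im=a['image'][:,:,::-1]
c=cv2.resize(im[130:220,300:420],None,fx=6,fy=6,interpolation=cv2.INTER_CUBIC);cv2.imwrite('pics/crop.png',c)
for z,(u,v) in [(.04,(349,177)),(.1,(351,174)),(.074,(350,200))]: print(onplane(a,u,v,z),dep(a,u,v))
E
```

```text
[ 0.52637918 -0.01435285  0.04      ] [ 0.51117767 -0.0097376   0.09821216]
[ 0.51904318 -0.01540872  0.1       ] [ 0.51905836 -0.01541349  0.09994351]
[ 0.45179288 -0.01177124  0.074     ] [ 0.45180724 -0.01177684  0.07392945]
```

View pics/crop.png

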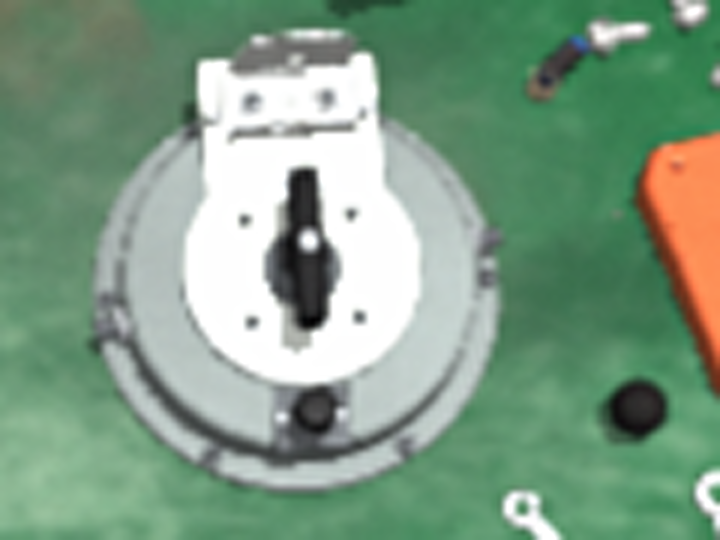

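```bash
python3 - <<'E'
from h import *
a=dict(np.load('top.npz'))
P=lambda u,v,z:onplane(a,300+(u+.5)/6-.5,130+(v+.5)/6-.5,z)
e1,e2=P(303,170,.1),P(312,325,.1);pin=P(317,409,.074)
print(e1,e2,(e1+e2)/2,np.linalg.norm(e1-e2),pin)
ax=(e1+e2)/2;d=e1-e2;print('bar yaw',np.degrees(np.arctan2(d[1],d[0])),'pin->ax',ax-pin,np.linalg.norm((ax-pin)[:2]),np.degrees(np.arctan2(*(ax-pin)[1::-1])))
# housing circle
print('housing',P(100,290,.02),P(497,290,.02))
s=bot.sense();R=Ro.from_quat(s['eef_rot']).as_matrix();print(R, np.degrees(np.arctan2(R[1,0],R[0,0])))
print(tool(np.array([pin[0],pin[1],.19])-s['tcp_pos']))
E
```

```text
[ 0.56498494 -0.01477242  0.1       ] [ 0.4915498  -0.01586301  0.1       ] [ 0.52826737 -0.01531771  0.1       ] 0.0734432386573216 [ 0.45797401 -0.01871595  0.074     ]
bar yaw 0.8508417200071835 pin->ax [0.07029337 0.00339823 0.026     ] 0.07037546005271962 2.7677272134390747
housing [0.53133484 0.08004359 0.02      ] [ 0.52627105 -0.11355055  0.02      ]
[[ 8.98333848e-01  4.39313023e-01 -6.04457683e-04]
 [ 4.39313436e-01 -8.98333159e-01  1.11369986e-03]
 [-5.37415262e-05 -1.26602067e-03 -9.99999197e-01]] 26.060083898203676
[ 10.08022592 -10.16519726   0.80833136]
```

Emit:
{"fn": "play_rows", "kwargs": {
  "motion": [
    {"gripper": 1,"xyz": [1,-1,0],"rotation": [0,0,0.4]},
    {"gripper": 1,"xyz": [2,-2,0],"rotation": [0,0,0.8]},
    {"gripper": 1,"xyz": [2.8,-2.8,0],"rotation": [0,0,1.2]},
    {"gripper": 1,"xyz": [3.6,-3.6,0.1],"rotation": [0,0,1.6]},
    {"gripper": 1,"xyz": [4.4,-4.4,0.2],"rotation": [0,0,2]},
    {"gripper": 1,"xyz": [5.2,-5.2,0.3],"rotation": [0,0,2.4]},
    {"gripper": 1,"xyz": [6,-6,0.4],"rotation": [0,0,2.8]},
    {"gripper": 1,"xyz": [6.8,-6.8,0.5],"rotation": [0,0,3.2]},
    {"gripper": 1,"xyz": [7.6,-7.6,0.6],"rotation": [0,0,3.6]},
    {"gripper": 1,"xyz": [8.4,-8.4,0.7],"rotation": [0,0,4]},
    {"gripper": 1,"xyz": [9.2,-9.3,0.8],"rotation": [0,0,4]},
    {"gripper": 1,"xyz": [9.8,-10.1,0.8],"rotation": [0,0,4]}
  ]
}}

```text
time: 1.3
tcp_pos: [0.449, -0.0234, 0.1898]
eef_rot: [1.0, 0.018, -0.001, -0.001]
force: [1.0, 0.2, 0.2]
gripper_width: 0.087
```

```bash
cat > st.py <<'E'
from h import *
s=bot.sense();R=Ro.from_quat(s['eef_rot']).as_matrix()
print(s['time'],s['tcp_pos'],'yaw',np.degrees(np.arctan2(R[1,0],R[0,0])),'tz',R[:,2],'F',s['force'],s['ft_torque'],s['gripper_width'],s['q'])
E
python3 - <<'E'
from st import *
w=grab('wrist','w1.png');np.savez('w1.npz',**w);print(w['fx'],w['k1'],-w['R'].T@w['t'])
E
```

```text
1.3 [ 0.44899839 -0.02341641  0.1897924 ] yaw 2.116269073789377 tz [-0.001223    0.00147639 -0.99999816] F [1.00528772 0.21389754 0.21534824] [-0.00079856 -0.03167367 -0.03204011] 0.08696316365120799 [ 0.53071454 -0.00380799 -0.57011666  1.91780829 -0.00379957  1.22815628
 -1.57198034]
297.2254066371012 -0.01551372863690423 [ 0.51601658 -0.02122527  0.35120996]
```

View pics/w1.png

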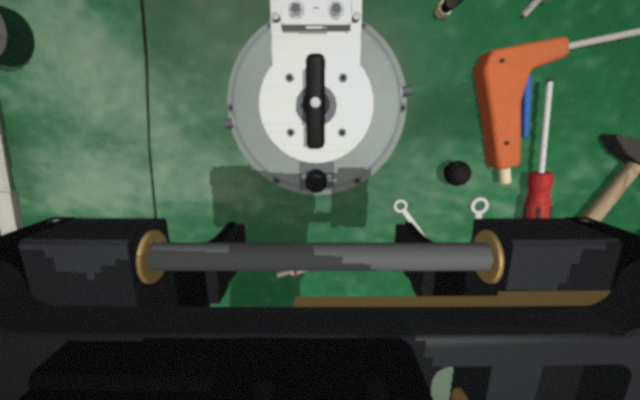

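```bash
python3 - <<'E'
from h import *
w=dict(np.load('w1.npz'));im=w['image']
def cen(m):
    n,l,s,c=cv2.connectedComponentsWithStats(m.astype(np.uint8));return [(s[i],c[i]) for i in range(1,n) if s[i][4]>100]
dk=(im.max(2)<45)
sub=np.zeros_like(dk);sub[40:195,290:345]=dk[40:195,290:345]
for s,c in cen(sub): print(s,c,dep(w,*c),onplane(w,*c,.1),onplane(w,*c,.074))
a,b=onplane(w,317,55,.1),onplane(w,316,147,.1);print(a,b,(a+b)/2)
E
```

```text
[303  55  22  92 894] [313.54809843 105.5246085 ] [ 0.52881749 -0.01523724  0.09923784] [ 0.52877877 -0.01525535  0.1       ] [ 0.53009964 -0.01463747  0.074     ]
[305 170  22  22 349] [315.63037249 180.76217765] [ 0.46175355 -0.01878961  0.07395528] [ 0.4668509  -0.01901841  0.1       ] [ 0.4617623  -0.01879001  0.074     ]
[ 0.56673701 -0.01673693  0.1       ] [ 0.49558854 -0.01836564  0.1       ] [ 0.53116277 -0.01755128  0.1       ]
```

Emit:
{"fn": "play_rows", "kwargs": {
  "motion": [
    {"gripper": 1,"xyz": [0,0,0],"rotation": [0,0,-1.4]},
    {"gripper": 1,"xyz": [0,0,0],"rotation": [0,0,-2.8]},
    {"gripper": 1,"xyz": [0,0,0],"rotation": [0,0,-4.2]},
    {"gripper": 1,"xyz": [0,0,0],"rotation": [0,0,-5.6]},
    {"gripper": 1,"xyz": [0,0,0],"rotation": [0,0,-7]},
    {"gripper": 1,"xyz": [0,0,0],"rotation": [0,0,-8.4]},
    {"gripper": 1,"xyz": [0,0,0],"rotation": [0,0,-9.8]},
    {"gripper": 1,"xyz": [0,0,0],"rotation": [0,0,-11.2]},
    {"gripper": 1,"xyz": [0,0,0],"rotation": [0,0,-12.6]},
    {"gripper": 1,"xyz": [0,0,0],"rotation": [0,0,-14]},
    {"gripper": 1,"xyz": [0,0,0],"rotation": [0,0,-15]},
    {"gripper": 1,"xyz": [0,0,0],"rotation": [0,0,-15]}
  ]
}}

```text
time: 2.55
tcp_pos: [0.4496, -0.0172, 0.1901]
eef_rot: [0.691, 0.723, 0.001, -0.001]
force: [-0.1, 0.5, 0.3]
gripper_width: 0.0871
```

Emit:
{"fn": "play_rows", "kwargs": {
  "motion": [
    {"gripper": 1,"xyz": [0,0,0],"rotation": [0,0,-1.4]},
    {"gripper": 1,"xyz": [0,0,0],"rotation": [0,0,-2.8]},
    {"gripper": 1,"xyz": [0,0,0],"rotation": [0,0,-4.2]},
    {"gripper": 1,"xyz": [0,0,0],"rotation": [0,0,-5.6]},
    {"gripper": 1,"xyz": [0,0,0],"rotation": [0,0,-7]},
    {"gripper": 1,"xyz": [0,0,0],"rotation": [0,0,-8.4]},
    {"gripper": 1,"xyz": [0,0,0],"rotation": [0,0,-9.8]},
    {"gripper": 1,"xyz": [0,0,0],"rotation": [0,0,-11.2]},
    {"gripper": 1,"xyz": [0,0,0],"rotation": [0,0,-12.6]},
    {"gripper": 1,"xyz": [0,0,0],"rotation": [0,0,-14]},
    {"gripper": 1,"xyz": [0,0,0],"rotation": [0,0,-15]},
    {"gripper": 1,"xyz": [0,0,0],"rotation": [0,0,-15]}
  ]
}}

```text
time: 3.75
tcp_pos: [0.4494, -0.0174, 0.19]
eef_rot: [-0.022, 1.0, 0.002, -0.0]
force: [0.3, -0.1, 0.9]
gripper_width: 0.0871
```

```bash
python3 st.py
```

```text
3.75 [ 0.44944102 -0.01738597  0.19000942] yaw -177.4972717620511 tz [-8.15806422e-04  3.40946792e-03 -9.99993855e-01] F [ 0.33896089 -0.08806785  0.92068899] [ 0.12268126 -0.10382346 -0.01092355] 0.08708382270227248 [ 0.51786785 -0.00393066 -0.56915052  1.91744785 -0.00590868  1.22810135
  1.56518482]
```

```bash
python3 - <<'E'
from h import *
s=bot.sense();print(tool(np.array([.459,-.0188,.054])-s['tcp_pos']))
E
```

```text
[-0.23946783 -0.05745452  3.3998992 ]
```

Emit:
{"fn": "play_rows", "kwargs": {
  "motion": [
    {"gripper": 1,"xyz": [-0.24,-0.06,0.6],"rotation": [0,0,0]},
    {"gripper": 1,"xyz": [-0.24,-0.06,1.4],"rotation": [0,0,0]},
    {"gripper": 1,"xyz": [-0.24,-0.06,2.2],"rotation": [0,0,0]},
    {"gripper": 1,"xyz": [-0.24,-0.06,2.8],"rotation": [0,0,0]},
    {"gripper": 1,"xyz": [-0.24,-0.06,3.2],"rotation": [0,0,0]},
    {"gripper": 1,"xyz": [-0.24,-0.06,3.4],"rotation": [0,0,0]},
    {"gripper": 0.6,"xyz": [-0.24,-0.06,3.4],"rotation": [0,0,0]},
    {"gripper": 0.5,"xyz": [-0.24,-0.06,3.4],"rotation": [0,0,0]}
  ],
  "newtons": 8
}}

```text
time: 4.55
tcp_pos: [0.4595, -0.0189, 0.0547]
eef_rot: [-0.021, 1.0, 0.002, 0.0]
force: [0.2, -0.1, -0.3]
gripper_width: 0.0781
```

```bash
python3 - <<'E'
from st import *
w=grab('wrist','w2.png')
a=grab('top');c=cv2.resize(a['image'][130:220,300:420,::-1],None,fx=5,fy=5,interpolation=cv2.INTER_CUBIC)
x=w['image'][:,:,::-1]; cv2.imwrite('pics/w2.png',x)
E
```

```text
4.55 [ 0.45949722 -0.01889999  0.05466098] yaw -177.6022000948448 tz [-1.26605874e-05  3.43244268e-03 -9.99994109e-01] F [ 0.22079583 -0.0729894  -0.28771694] [ 0.06756281 -0.11935948  0.03884895] 0.07812035135151943 [ 0.47876696  0.19487335 -0.57016317  2.04174744  0.12566484  0.93869963
  1.45542316]
```

View pics/w2.png

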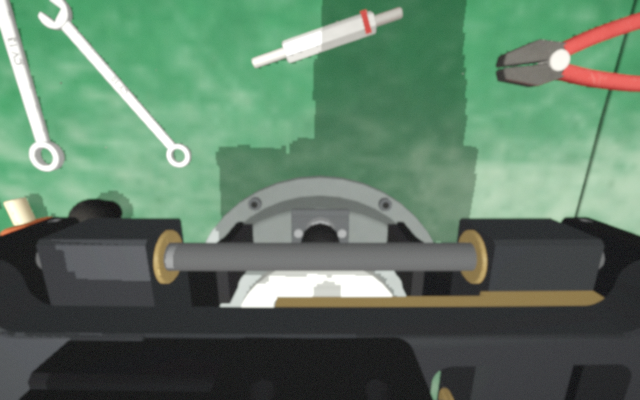

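The pin knob sits at about (320,235), centred between the fingers. I'll close lightly and read the force.

Emit:
{"fn": "play_rows", "kwargs": {
  "motion": [
    {"gripper": 0.1,"xyz": [0,0,0],"rotation": [0,0,0]},
    {"gripper": 0.1,"xyz": [0,0,0],"rotation": [0,0,0]},
    {"gripper": 0.1,"xyz": [0,0,0],"rotation": [0,0,0]},
    {"gripper": 0.1,"xyz": [0,0,0],"rotation": [0,0,0]},
    {"gripper": 0.1,"xyz": [0,0,0],"rotation": [0,0,0]},
    {"gripper": 0.1,"xyz": [0,0,0],"rotation": [0,0,0]},
    {"gripper": 0.1,"xyz": [0,0,0],"rotation": [0,0,0]},
    {"gripper": 0.1,"xyz": [0,0,0],"rotation": [0,0,0]},
    {"gripper": 0.1,"xyz": [0,0,0],"rotation": [0,0,0]}
  ],
  "newtons": 12
}}

```text
time: 5.55
tcp_pos: [0.4597, -0.0189, 0.0549]
eef_rot: [-0.021, 1.0, 0.002, 0.0]
force: [-0.2, 0.9, 0.2]
gripper_width: 0.0217
```

```bash
python3 st.py
```

```text
5.55 [ 0.45968232 -0.01887256  0.05491055] yaw -177.55865339316898 tz [ 6.45324859e-04  3.25392692e-03 -9.99994498e-01] F [-0.21118041  0.90224296  0.18651444] [ 0.23202302 -0.09546794 -0.00571252] 0.021652474742095404 [ 0.47868757  0.19434859 -0.57020715  2.04167346  0.12562658  0.93857794
  1.45609126]
```

Emit:
{"fn": "play_rows", "kwargs": {
  "motion": [
    {"gripper": 0.1,"xyz": [0,0,0],"rotation": [0,0,0]},
    {"gripper": 0.1,"xyz": [0,0,0],"rotation": [0,0,0]},
    {"gripper": 0.1,"xyz": [0,0,-0.1],"rotation": [0,0,0]},
    {"gripper": 0.1,"xyz": [0,0,-0.2],"rotation": [0,0,0]},
    {"gripper": 0.1,"xyz": [0,0,-0.3],"rotation": [0,0,0]},
    {"gripper": 0.1,"xyz": [0,0,-0.4],"rotation": [0,0,0]},
    {"gripper": 0.1,"xyz": [0,0,-0.45],"rotation": [0,0,0]},
    {"gripper": 0.1,"xyz": [0,0,-0.45],"rotation": [0,0,0]},
    {"gripper": 0.1,"xyz": [0,0,-0.45],"rotation": [0,0,0]}
  ],
  "newtons": 30
}}

```text
time: 6.45
tcp_pos: [0.4598, -0.0189, 0.0732]
eef_rot: [-0.021, 1.0, 0.002, 0.0]
force: [-0.7, 1.6, 2.5]
gripper_width: 0.0211
```

```bash
python3 st.py
```

```text
6.45 [ 0.45975742 -0.01889374  0.07320491] yaw -177.55621208774082 tz [ 8.46219782e-04  3.10312492e-03 -9.99994827e-01] F [-0.73455874  1.61357934  2.5036287 ] [ 0.35423436  0.13675227 -0.02453183] 0.02105116556114553 [ 0.48662203  0.16518387 -0.57426888  2.02660926  0.10430159  0.97735374
  1.47365974]
```

Emit:
{"fn": "play_rows", "kwargs": {
  "motion": [
    {"gripper": 0.7,"xyz": [0,0,0],"rotation": [0,0,0]},
    {"gripper": 0.7,"xyz": [0,0,0],"rotation": [0,0,0]},
    {"gripper": 0.7,"xyz": [0,0,0],"rotation": [0,0,0]},
    {"gripper": 0.7,"xyz": [0,0,0],"rotation": [0,0,0]},
    {"gripper": 0.7,"xyz": [0,0,-0.3],"rotation": [0,0,0]},
    {"gripper": 0.7,"xyz": [0,0,-0.8],"rotation": [0,0,0]},
    {"gripper": 0.7,"xyz": [0,0,-1.4],"rotation": [0,0,0]},
    {"gripper": 0.7,"xyz": [-0.5,0,-2],"rotation": [0,0,0]},
    {"gripper": 0.7,"xyz": [-1.2,0,-2.2],"rotation": [0,0,0]},
    {"gripper": 0.7,"xyz": [-1.75,0,-2.2],"rotation": [0,0,0.15]},
    {"gripper": 0.7,"xyz": [-1.75,0,-2.2],"rotation": [0,0,0.15]}
  ]
}}

```text
time: 7.55
tcp_pos: [0.5317, -0.0159, 0.1623]
eef_rot: [-0.013, 1.0, 0.002, 0.001]
force: [-1.1, 0.3, 0.4]
gripper_width: 0.061
```

```bash
python3 - <<'E'
from st import *
w=grab('wrist','w3.png');np.savez('w3.npz',**w)
print(tool(np.array([.530,-.0165,.078])-s['tcp_pos']))
E
```

```text
7.55 [ 0.53174603 -0.01591671  0.16232783] yaw -178.4777490358416 tz [ 0.00267405  0.0041042  -0.999988  ] F [-1.1061255   0.28685558  0.35291459] [ 0.07937418 -0.08436704  0.03135782] 0.06104946664128853 [ 0.45867546  0.21827146 -0.57432823  1.76379092  0.12280264  1.19318152
  1.44749967]
[ 0.04654086 -0.02173556  2.10807223]
```

View pics/w3.png

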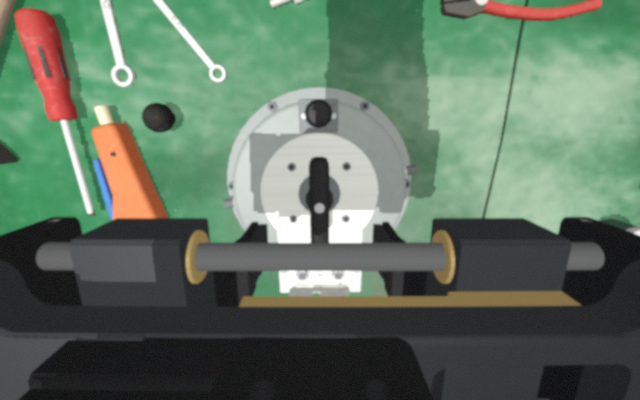

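```bash
python3 - <<'E'
from h import *
w=dict(np.load('w3.npz'));im=w['image']
print(dep(w,318,110),dep(w,318,116))
dk=(im.max(2)<50)
for (y0,y1,x0,x1,z) in [(95,132,298,340,.092),(157,200,300,340,.1)]:
    m=np.zeros(dk.shape,np.uint8);m[y0:y1,x0:x1]=dk[y0:y1,x0:x1]
    n,l,s,c=cv2.connectedComponentsWithStats(m);i=1+s[1:,4].argmax();print(s[i],c[i],onplane(w,*c[i],z))
for r in(165,172,178): 
    x=np.where(dk[r,300:340])[0]+300;print(r,x.min(),x.max(),onplane(w,x.mean(),r,.1))
E
```

```text
[ 0.45752531 -0.01895362  0.09262189] [ 0.46184547 -0.01884698  0.0916701 ]
[313 101  18  26 260] [322.33461538 113.60384615] [ 0.46002349 -0.01563384  0.092     ]
[307 158  25  42 737] [318.69606513 180.87924016] [ 0.50996932 -0.01709857  0.1       ]
165 311 326 [ 0.49775638 -0.01755885  0.1       ]
172 311 326 [ 0.50310228 -0.01742312  0.1       ]
178 310 327 [ 0.50773401 -0.01730554  0.1       ]
```

Emit:
{"fn": "play_rows", "kwargs": {
  "motion": [
    {"gripper": 0.7,"xyz": [0.04,-0.02,0.5],"rotation": [0,0,0]},
    {"gripper": 0.7,"xyz": [0.04,-0.02,1.1],"rotation": [0,0,0]},
    {"gripper": 0.7,"xyz": [0.04,-0.02,1.7],"rotation": [0,0,0]},
    {"gripper": 0.7,"xyz": [0.04,-0.02,2.1],"rotation": [0,0,0]},
    {"gripper": 0.7,"xyz": [0.04,-0.02,2.3],"rotation": [0,0,0]},
    {"gripper": 0.7,"xyz": [0.04,-0.02,2.3],"rotation": [0,0,0]},
    {"gripper": 0.05,"xyz": [0.04,-0.02,2.3],"rotation": [0,0,0]},
    {"gripper": 0.05,"xyz": [0.04,-0.02,2.3],"rotation": [0,0,0]},
    {"gripper": 0.05,"xyz": [0.04,-0.02,2.3],"rotation": [0,0,0]},
    {"gripper": 0.05,"xyz": [0.04,-0.02,2.3],"rotation": [0,0,0]},
    {"gripper": 0.05,"xyz": [0.04,-0.02,2.3],"rotation": [0,0,0]},
    {"gripper": 0.05,"xyz": [0.04,-0.02,2.3],"rotation": [0,0,0]}
  ],
  "newtons": 12
}}

```text
time: 8.8
tcp_pos: [0.5288, -0.0163, 0.0699]
eef_rot: [-0.014, 1.0, 0.002, 0.001]
force: [-0.2, 0.5, 0.3]
gripper_width: 0.021
```

```bash
python3 st.py
```

```text
8.8 [ 0.52879791 -0.01631276  0.06988592] yaw -178.43038882605006 tz [ 0.00113387  0.0040091  -0.99999132] F [-0.22863853  0.51468892  0.2894959 ] [ 0.08989021 -0.12592945 -0.0353419 ] 0.020988313468539983 [ 0.43408239  0.31890507 -0.55711571  1.86204011  0.19204708  1.01313135
  1.39582201]
```

Emit:
{"fn": "play_rows", "kwargs": {
  "motion": [
    {"gripper": 0.05,"xyz": [0,0,0],"rotation": [0,0,0]},
    {"gripper": 0.05,"xyz": [0,0,0],"rotation": [0,0,0]},
    {"gripper": 0.05,"xyz": [0,0,0],"rotation": [0,0,0]}
  ],
  "newtons": 45
}}

```text
time: 9.1
tcp_pos: [0.5288, -0.0163, 0.0699]
eef_rot: [-0.014, 1.0, 0.002, 0.001]
force: [-0.3, -0.4, 0.5]
gripper_width: 0.0156
```

```bash
python3 st.py
```

```text
9.1 [ 0.5287598  -0.01630822  0.06986946] yaw -178.4206784004456 tz [ 0.00104307  0.00397078 -0.99999157] F [-0.29993854 -0.38710959  0.50509498] [ 0.03745794 -0.12946043  0.05419901] 0.015621571445306077 [ 0.43408678  0.31892161 -0.55715946  1.86206818  0.19209781  1.01319516
  1.39592263]
```

Emit:
{"fn": "play_rows", "kwargs": {
  "motion": [
    {"gripper": 0.05,"xyz": [0,0,0],"rotation": [0,0,0.3]},
    {"gripper": 0.05,"xyz": [0,0,0],"rotation": [0,0,0.7]},
    {"gripper": 0.05,"xyz": [0,0,0],"rotation": [0,0,1]},
    {"gripper": 0.05,"xyz": [0,0,0],"rotation": [0,0,1]}
  ]
}}

```text
time: 9.5
tcp_pos: [0.5288, -0.0161, 0.0699]
eef_rot: [0.039, 0.999, 0.002, 0.0]
force: [0.4, 1.4, -0.3]
gripper_width: 0.0154
```

```bash
python3 st.py
```

```text
9.5 [ 0.52880968 -0.01606094  0.06987708] yaw 175.4927956282084 tz [ 0.0011563   0.00422089 -0.99999042] F [ 0.43414487  1.42668393 -0.30941289] [ 0.27091714 -0.13329446 -0.11567171] 0.015408834883840743 [ 0.41991616  0.31599777 -0.54088311  1.86274678  0.18503841  1.0117596
  1.29460799]
```

Emit:
{"fn": "play_rows", "kwargs": {
  "motion": [
    {"gripper": 0.05,"xyz": [0,0,0],"rotation": [0,0,0.4]},
    {"gripper": 0.05,"xyz": [0,0,0],"rotation": [0,0,0.8]},
    {"gripper": 0.05,"xyz": [0,0,0],"rotation": [0,0,1.2]},
    {"gripper": 0.05,"xyz": [0,0,0],"rotation": [0,0,1.6]},
    {"gripper": 0.05,"xyz": [0,0,0],"rotation": [0,0,2]}
  ]
}}

```text
time: 10.0
tcp_pos: [0.5289, -0.0156, 0.0699]
eef_rot: [0.144, 0.99, 0.002, 0.0]
force: [0.7, 1.9, 0.0]
gripper_width: 0.0154
```

```bash
python3 st.py
```

```text
10.0 [ 0.52888468 -0.01561322  0.06987244] yaw 163.44842019195636 tz [ 0.00132129  0.00467064 -0.99998822] F [0.69886709 1.87091749 0.04052954] [ 0.39880956 -0.23605469  0.30476578] 0.015408043096027788 [ 0.39252822  0.31066773 -0.50950523  1.8640913   0.17172159  1.00914612
  1.09371185]
```

```bash
cat > feel.py <<'E'
from h import *
T=[];Y=[];Q=[];F=[]
for i in range(5):
    s=bot.sense();T.append(s['ft_torque'][2]);F.append(s['force']);Q.append(s['joint_efforts'][6]);R=Ro.from_quat(s['eef_rot']).as_matrix();Y.append(np.degrees(np.arctan2(R[1,0],R[0,0])))
    if i<4: bot.get_image('wrist')
y=(181.58-np.mean(Y)%360)
print('t %.2f turn %.2fdeg %.3frad'%(s['time'],y,np.radians(y)),'Tz %.3f sd %.3f'%(np.mean(T),np.std(T)),'q7 eff %.3f'%np.mean(Q),'w %.4f'%s['gripper_width'],np.mean(F,0).round(1),s['tcp_pos'].round(4))
E
python3 feel.py
```

```text
t 10.20 turn 18.11deg 0.316rad Tz -0.066 sd 0.190 q7 eff 0.122 w 0.0159 [ 0.6  2.5 -0.6] [ 0.5289 -0.0156  0.0699]
```

Emit:
{"fn": "play_rows", "kwargs": {
  "motion": [
    {"gripper": 0.05,"xyz": [0,0,0],"rotation": [0,0,0.4]},
    {"gripper": 0.05,"xyz": [0,0,0],"rotation": [0,0,0.8]},
    {"gripper": 0.05,"xyz": [0,0,0],"rotation": [0,0,1.2]},
    {"gripper": 0.05,"xyz": [0,0,0],"rotation": [0,0,1.6]},
    {"gripper": 0.05,"xyz": [0,0,0],"rotation": [0,0,2]},
    {"gripper": 0.05,"xyz": [0,0,0],"rotation": [0,0,2.4]},
    {"gripper": 0.05,"xyz": [0,0,0],"rotation": [0,0,2.6]}
  ]
}}

```text
time: 10.9
tcp_pos: [0.5291, -0.0151, 0.0699]
eef_rot: [0.276, 0.961, 0.003, 0.0]
force: [2.0, 4.1, -2.5]
gripper_width: 0.0158
```

```bash
python3 feel.py
```

```text
t 11.10 turn 33.57deg 0.586rad Tz 0.057 sd 0.118 q7 eff -0.116 w 0.0156 [ 2.6  4.3 -2.4] [ 0.5291 -0.0151  0.0699]
```

Emit:
{"fn": "play_rows", "kwargs": {
  "motion": [
    {"gripper": 0.05,"xyz": [0,0,0],"rotation": [0,0,0.2]},
    {"gripper": 0.05,"xyz": [0,0,0],"rotation": [0,0,0.2]}
  ]
}}

```text
time: 11.3
tcp_pos: [0.5292, -0.015, 0.0699]
eef_rot: [0.285, 0.958, 0.003, 0.0]
force: [1.2, 3.1, -1.6]
gripper_width: 0.0158
```

```bash
python3 feel.py
```

```text
t 11.50 turn 34.71deg 0.606rad Tz -0.059 sd 0.021 q7 eff -0.045 w 0.0157 [ 1.7  3.6 -2.3] [ 0.5292 -0.015   0.0699]
```

```bash
cat > feel.py <<'E'
from h import *
T=[];Y=[];Q=[];F=[];N=4
for i in range(N):
    s=bot.sense();T.append(s['ft_torque'][2]);F.append(s['force']);Q.append(s['joint_efforts'][6]);R=Ro.from_quat(s['eef_rot']).as_matrix();Y.append(np.degrees(np.arctan2(R[1,0],R[0,0])))
    if i<N-1: bot.get_image('wrist')
y=(181.58-np.array(Y)%360)
print('t %.2f'%s['time'],'rad',np.radians(y).round(3)[[0,-1]],'Tz',np.round(T,2),'m %.3f'%np.mean(T),'q7',np.round(Q,2),'m %.3f'%np.mean(Q),'w %.4f'%s['gripper_width'],np.mean(F,0).round(1))
E
```

Emit:
{"fn": "play_rows", "kwargs": {
  "motion": [
    {"gripper": 0.05,"xyz": [0,0,0],"rotation": [0,0,0.1]},
    {"gripper": 0.05,"xyz": [0,0,0],"rotation": [0,0,0.2]}
  ]
}}

```text
time: 11.7
tcp_pos: [0.5292, -0.015, 0.0699]
eef_rot: [0.295, 0.955, 0.003, 0.0]
force: [1.7, 3.2, -1.8]
gripper_width: 0.0156
```

```bash
python3 feel.py
```

```text
t 11.85 rad [0.627 0.627] Tz [ 0.26  0.08  0.02 -0.01] m 0.088 q7 [ 0.    0.06 -0.19 -0.07] m -0.049 w 0.0157 [ 2.   3.5 -2.3]
```

Emit:
{"fn": "play_rows", "kwargs": {
  "motion": [
    {"gripper": 0.05,"xyz": [0,0,0],"rotation": [0,0,0.1]},
    {"gripper": 0.05,"xyz": [0,0,0],"rotation": [0,0,0.2]}
  ]
}}

```text
time: 12.05
tcp_pos: [0.5292, -0.0149, 0.0699]
eef_rot: [0.306, 0.952, 0.003, 0.0]
force: [1.8, 4.6, -3.1]
gripper_width: 0.0159
```

```bash
python3 feel.py
```

```text
t 12.20 rad [0.649 0.648] Tz [0.27 0.2  0.1  0.1 ] m 0.169 q7 [-0.01 -0.01 -0.29 -0.17] m -0.119 w 0.0159 [ 2.   3.6 -2.5]
```

Emit:
{"fn": "play_rows", "kwargs": {
  "motion": [
    {"gripper": 0.05,"xyz": [0,0,0],"rotation": [0,0,0.1]},
    {"gripper": 0.05,"xyz": [0,0,0],"rotation": [0,0,0.2]}
  ]
}}

```text
time: 12.4
tcp_pos: [0.5292, -0.0149, 0.0699]
eef_rot: [0.316, 0.949, 0.003, 0.0]
force: [2.2, 4.1, -2.1]
gripper_width: 0.0155
```

```bash
python3 feel.py
```

```text
t 12.55 rad [0.67  0.669] Tz [ 0.24  0.1   0.05 -0.01] m 0.097 q7 [-0.01  0.03 -0.24 -0.12] m -0.082 w 0.0157 [ 2.5  3.9 -2.5]
```

Emit:
{"fn": "play_rows", "kwargs": {
  "motion": [
    {"gripper": 0.05,"xyz": [0,0,0],"rotation": [0,0,0.1]},
    {"gripper": 0.05,"xyz": [0,0,0],"rotation": [0,0,0.2]}
  ]
}}

```text
time: 12.75
tcp_pos: [0.5293, -0.0149, 0.0699]
eef_rot: [0.326, 0.945, 0.003, 0.0]
force: [2.4, 4.3, -3.0]
gripper_width: 0.016
```

```bash
python3 feel.py
```

```text
t 12.90 rad [0.691 0.691] Tz [0.33 0.07 0.01 0.01] m 0.105 q7 [-0.02  0.06 -0.19 -0.07] m -0.055 w 0.0156 [ 2.7  4.3 -2.5]
```

Sampled right after each step, the torque now holds a steady baseline of about 0.1 N m. I'll keep feeling.

Emit:
{"fn": "play_rows", "kwargs": {
  "motion": [
    {"gripper": 0.05,"xyz": [0,0,0],"rotation": [0,0,0.1]},
    {"gripper": 0.05,"xyz": [0,0,0],"rotation": [0,0,0.2]}
  ]
}}

```text
time: 13.1
tcp_pos: [0.5293, -0.0149, 0.0699]
eef_rot: [0.336, 0.942, 0.003, 0.0]
force: [3.2, 4.2, -2.7]
gripper_width: 0.0159
```

```bash
python3 feel.py
```

```text
t 13.25 rad [0.712 0.712] Tz [0.25 0.16 0.14 0.03] m 0.145 q7 [-0.01  0.   -0.28 -0.16] m -0.110 w 0.0157 [ 3.1  4.1 -2.7]
```

Emit:
{"fn": "play_rows", "kwargs": {
  "motion": [
    {"gripper": 0.05,"xyz": [0,0,0],"rotation": [0,0,0.1]},
    {"gripper": 0.05,"xyz": [0,0,0],"rotation": [0,0,0.2]}
  ]
}}

```text
time: 13.45
tcp_pos: [0.5293, -0.0148, 0.0699]
eef_rot: [0.346, 0.938, 0.003, 0.0]
force: [3.9, 3.1, -2.7]
gripper_width: 0.0159
```

```bash
python3 feel.py
```

```text
t 13.60 rad [0.733 0.733] Tz [ 0.2   0.11  0.08 -0.01] m 0.093 q7 [-0.01  0.01 -0.23 -0.09] m -0.080 w 0.0157 [ 3.1  3.8 -2.8]
```

Emit:
{"fn": "play_rows", "kwargs": {
  "motion": [
    {"gripper": 0.05,"xyz": [0,0,0],"rotation": [0,0,0.1]},
    {"gripper": 0.05,"xyz": [0,0,0],"rotation": [0,0,0.2]}
  ]
}}

```text
time: 13.8
tcp_pos: [0.5294, -0.0148, 0.0699]
eef_rot: [0.356, 0.935, 0.003, -0.0]
force: [3.0, 5.9, -3.9]
gripper_width: 0.0156
```

```bash
python3 feel.py
```

```text
t 13.95 rad [0.755 0.755] Tz [ 0.18  0.05 -0.05 -0.07] m 0.026 q7 [ 0.    0.06 -0.1   0.01] m -0.006 w 0.0158 [ 2.8  4.8 -3.2]
```

Emit:
{"fn": "play_rows", "kwargs": {
  "motion": [
    {"gripper": 0.05,"xyz": [0,0,0],"rotation": [0,0,0.1]},
    {"gripper": 0.05,"xyz": [0,0,0],"rotation": [0,0,0.2]}
  ]
}}

```text
time: 14.15
tcp_pos: [0.5294, -0.0147, 0.0699]
eef_rot: [0.366, 0.931, 0.003, -0.0]
force: [2.6, 4.1, -2.8]
gripper_width: 0.0161
```

```bash
python3 feel.py
```

```text
t 14.30 rad [0.777 0.777] Tz [ 0.14 -0.   -0.09 -0.17] m -0.030 q7 [ 0.1   0.12 -0.06  0.07] m 0.057 w 0.0158 [ 3.   3.9 -3.1]
```

Emit:
{"fn": "play_rows", "kwargs": {
  "motion": [
    {"gripper": 0.05,"xyz": [0,0,0],"rotation": [0,0,0.1]},
    {"gripper": 0.05,"xyz": [0,0,0],"rotation": [0,0,0.2]}
  ]
}}

```text
time: 14.5
tcp_pos: [0.5294, -0.0147, 0.0699]
eef_rot: [0.376, 0.926, 0.004, -0.0]
force: [2.5, 4.7, -3.3]
gripper_width: 0.0154
```

```bash
python3 feel.py
```

```text
t 14.65 rad [0.8   0.799] Tz [-0.06 -0.04 -0.07 -0.09] m -0.065 q7 [ 0.24  0.16 -0.08  0.04] m 0.092 w 0.0158 [ 3.   4.6 -3.2]
```

Emit:
{"fn": "play_rows", "kwargs": {
  "motion": [
    {"gripper": 0.05,"xyz": [0,0,0],"rotation": [0,0,0.05]},
    {"gripper": 0.05,"xyz": [0,0,0],"rotation": [0,0,0.1]}
  ]
}}

```text
time: 14.85
tcp_pos: [0.5294, -0.0146, 0.0699]
eef_rot: [0.382, 0.924, 0.004, -0.0]
force: [2.6, 4.0, -2.8]
gripper_width: 0.0154
```

```bash
python3 feel.py
```

```text
t 15.00 rad [0.811 0.81 ] Tz [0.19 0.23 0.13 0.19] m 0.184 q7 [-0.1  -0.15 -0.24 -0.22] m -0.176 w 0.0160 [ 2.7  3.8 -2.9]
```

Emit:
{"fn": "play_rows", "kwargs": {
  "motion": [
    {"gripper": 0.05,"xyz": [0,0,0],"rotation": [0,0,0.05]},
    {"gripper": 0.05,"xyz": [0,0,0],"rotation": [0,0,0.1]}
  ]
}}

```text
time: 15.2
tcp_pos: [0.5295, -0.0146, 0.0699]
eef_rot: [0.386, 0.922, 0.004, -0.0]
force: [2.9, 4.2, -2.8]
gripper_width: 0.0156
```

```bash
python3 feel.py
```

```text
t 15.35 rad [0.821 0.821] Tz [0.39 0.38 0.37 0.39] m 0.384 q7 [-0.3  -0.33 -0.49 -0.42] m -0.384 w 0.0156 [ 2.9  4.  -2.8]
```

Emit:
{"fn": "play_rows", "kwargs": {
  "motion": [
    {"gripper": 0.05,"xyz": [0,0,0],"rotation": [0,0,-0.1]},
    {"gripper": 0.05,"xyz": [0,0,0],"rotation": [0,0,-0.17]},
    {"gripper": 0.05,"xyz": [0,0,0],"rotation": [0,0,-0.17]},
    {"gripper": 0.6,"xyz": [0,0,0],"rotation": [0,0,-0.17]},
    {"gripper": 0.6,"xyz": [0,0,0],"rotation": [0,0,-0.17]},
    {"gripper": 0.6,"xyz": [0,0,0],"rotation": [0,0,-0.17]},
    {"gripper": 0.6,"xyz": [0,0,0],"rotation": [0,0,-0.17]},
    {"gripper": 0.6,"xyz": [0,0,-0.5],"rotation": [0,0,-0.17]},
    {"gripper": 0.6,"xyz": [0,0,-1.2],"rotation": [0,0,-0.17]},
    {"gripper": 0.6,"xyz": [0,0,-1.9],"rotation": [0,0,-0.17]},
    {"gripper": 0.6,"xyz": [0,0,-2.3],"rotation": [0,0,-0.17]},
    {"gripper": 0.6,"xyz": [0,0,-2.3],"rotation": [0,0,-0.17]}
  ]
}}

```text
time: 16.55
tcp_pos: [0.5305, -0.0154, 0.1643]
eef_rot: [0.378, 0.926, 0.004, 0.002]
force: [0.3, -0.2, -0.2]
gripper_width: 0.0523
```

Emit:
{"fn": "play_rows", "kwargs": {
  "motion": [
    {"gripper": 0.6,"xyz": [0,0,0],"rotation": [0,0,-1]},
    {"gripper": 0.6,"xyz": [0,0,0],"rotation": [0,0,-2.3]},
    {"gripper": 0.6,"xyz": [0,0,0],"rotation": [0,0,-3.6]},
    {"gripper": 0.6,"xyz": [0,0,0],"rotation": [0,0,-4.9]},
    {"gripper": 0.6,"xyz": [0,0,0],"rotation": [0,0,-6.2]},
    {"gripper": 0.6,"xyz": [0,0,0],"rotation": [0,0,-7.3]},
    {"gripper": 0.6,"xyz": [0,0,0],"rotation": [0,0,-7.8]},
    {"gripper": 0.6,"xyz": [0,0,0],"rotation": [0,0,-7.8]}
  ]
}}

```text
time: 17.35
tcp_pos: [0.53, -0.0156, 0.1632]
eef_rot: [-0.021, 1.0, 0.003, 0.003]
force: [-0.1, -0.2, 0.1]
gripper_width: 0.052
```

```bash
python3 - <<'E'
from st import *
w=grab('wrist','w4.png');np.savez('w4.npz',**w)
print(tool(np.array([.4597,-.0189,.073])-s['tcp_pos']))
E
```

```text
17.35 [ 0.52998925 -0.01559381  0.16324483] yaw -177.60895303206203 tz [ 0.0050041   0.00603871 -0.99996925] F [-0.11232326 -0.19640114  0.08478483] [ 0.09675909 -0.10014321  0.02975318] 0.052002316047121674 [ 0.42318266  0.20542254 -0.5308527   1.77088493  0.10554964  1.18925115
  1.47523701]
[ 1.77143753 -0.02596772  2.24635481]
```

View pics/w4.png

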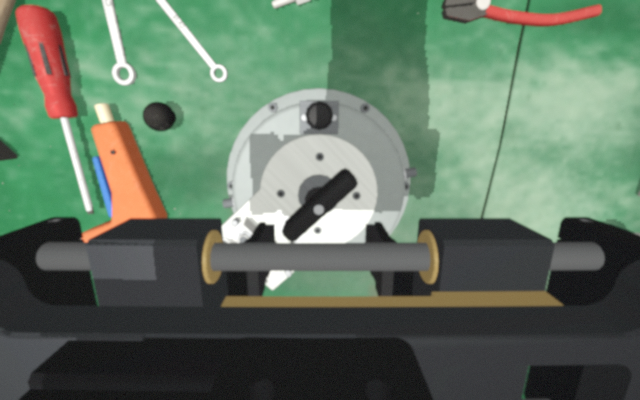

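Emit:
{"fn": "play_rows", "kwargs": {
  "motion": [
    {"gripper": 0.8,"xyz": [0.6,0,0],"rotation": [0,0,0]},
    {"gripper": 0.8,"xyz": [1.4,-0.03,0],"rotation": [0,0,0]},
    {"gripper": 0.8,"xyz": [1.77,-0.03,0.2],"rotation": [0,0,0]},
    {"gripper": 0.8,"xyz": [1.77,-0.03,0.8],"rotation": [0,0,0]},
    {"gripper": 0.8,"xyz": [1.77,-0.03,1.5],"rotation": [0,0,0]},
    {"gripper": 0.8,"xyz": [1.77,-0.03,2],"rotation": [0,0,0]},
    {"gripper": 0.8,"xyz": [1.77,-0.03,2.25],"rotation": [0,0,0]},
    {"gripper": 0.8,"xyz": [1.77,-0.03,2.25],"rotation": [0,0,0]}
  ]
}}

```text
time: 18.2
tcp_pos: [0.4589, -0.0189, 0.0719]
eef_rot: [-0.019, 1.0, 0.003, 0.001]
force: [0.2, -0.2, 0.6]
gripper_width: 0.0695
```

Emit:
{"fn": "play_rows", "kwargs": {
  "motion": [
    {"gripper": 0.1,"xyz": [0,0,0],"rotation": [0,0,0]},
    {"gripper": 0.1,"xyz": [0,0,0],"rotation": [0,0,0]},
    {"gripper": 0.1,"xyz": [0,0,0],"rotation": [0,0,0]},
    {"gripper": 0.1,"xyz": [0,0,0],"rotation": [0,0,0]},
    {"gripper": 0.1,"xyz": [0,0,0],"rotation": [0,0,0]},
    {"gripper": 0.1,"xyz": [0,0,0],"rotation": [0,0,0]},
    {"gripper": 0.1,"xyz": [0,0,0],"rotation": [0,0,0]},
    {"gripper": 0.1,"xyz": [0,0,0],"rotation": [0,0,0]},
    {"gripper": 0.1,"xyz": [0,0,0],"rotation": [0,0,0]}
  ],
  "newtons": 15
}}

```text
time: 19.1
tcp_pos: [0.459, -0.0189, 0.0719]
eef_rot: [-0.019, 1.0, 0.003, 0.002]
force: [-0.8, 0.4, 0.1]
gripper_width: 0.0211
```

```bash
python3 st.py
```

```text
19.1 [ 0.45898068 -0.01885467  0.07194912] yaw -177.7739256281857 tz [ 0.00289569  0.00656512 -0.99997426] F [-0.81982079  0.40503177  0.08611132] [ 0.20728972 -0.07271823  0.01164061] 0.021097471543868297 [ 0.45464734  0.15926501 -0.53694074  2.03269861  0.09080747  0.97026522
  1.48180181]
```

Emit:
{"fn": "play_rows", "kwargs": {
  "motion": [
    {"gripper": 0.1,"xyz": [0,0,0.05],"rotation": [0,0,0]},
    {"gripper": 0.1,"xyz": [0,0,0.1],"rotation": [0,0,0]},
    {"gripper": 0.1,"xyz": [0,0,0.14],"rotation": [0,0,0]},
    {"gripper": 0.1,"xyz": [0,0,0.17],"rotation": [0,0,0]},
    {"gripper": 0.1,"xyz": [0,0,0.2],"rotation": [0,0,0]}
  ]
}}

```text
time: 19.6
tcp_pos: [0.459, -0.0189, 0.0638]
eef_rot: [-0.019, 1.0, 0.003, 0.001]
force: [-1.1, 0.5, 2.7]
gripper_width: 0.0216
```

```bash
python3 st.py
```

```text
19.6 [ 0.45900082 -0.01886129  0.06382948] yaw -177.775814045481 tz [ 0.00282439  0.00653499 -0.99997466] F [-1.05268842  0.45469127  2.71914136] [0.00608776 0.0732195  0.00644871] 0.021614588125197738 [ 0.45151092  0.17204567 -0.53554296  2.03942013  0.09965191  0.95285249
  1.47451665]
```

Emit:
{"fn": "play_rows", "kwargs": {
  "motion": [
    {"gripper": 0.1,"xyz": [0,0,0.02],"rotation": [0,0,0]},
    {"gripper": 0.1,"xyz": [0,0,0.04],"rotation": [0,0,0]}
  ]
}}

```text
time: 19.8
tcp_pos: [0.459, -0.0188, 0.0621]
eef_rot: [-0.019, 1.0, 0.003, 0.001]
force: [-0.4, -0.5, 2.7]
gripper_width: 0.0215
```

```bash
python3 st.py
```

```text
19.8 [ 0.45898108 -0.01884843  0.06212042] yaw -177.7764921591562 tz [ 0.00273907  0.00655831 -0.99997474] F [-0.44510023 -0.5117064   2.71335536] [ 0.0262404   0.03805364 -0.03736064] 0.02149155635702435 [ 0.45085723  0.17478333 -0.53525484  2.0407929   0.10152134  0.949259
  1.47295584]
```

The pin has passed the plate level with only friction force (2.7 N), so the nose is in the slot. I'll push it home.

Emit:
{"fn": "play_rows", "kwargs": {
  "motion": [
    {"gripper": 0.1,"xyz": [0,0,0.05],"rotation": [0,0,0]},
    {"gripper": 0.1,"xyz": [0,0,0.1],"rotation": [0,0,0]},
    {"gripper": 0.1,"xyz": [0,0,0.15],"rotation": [0,0,0]},
    {"gripper": 0.1,"xyz": [0,0,0.19],"rotation": [0,0,0]}
  ]
}}

```text
time: 20.2
tcp_pos: [0.459, -0.0188, 0.0543]
eef_rot: [-0.019, 1.0, 0.003, 0.001]
force: [-1.6, 0.1, 2.4]
gripper_width: 0.0214
```

Emit:
{"fn": "play_rows", "kwargs": {
  "motion": [
    {"gripper": 0.1,"xyz": [0,0,0.01],"rotation": [0,0,0]},
    {"gripper": 0.1,"xyz": [0,0,0.02],"rotation": [0,0,0]}
  ]
}}

```text
time: 20.4
tcp_pos: [0.4591, -0.0188, 0.0536]
eef_rot: [-0.019, 1.0, 0.003, 0.001]
force: [-1.7, -0.3, 7.8]
gripper_width: 0.0218
```

Emit:
{"fn": "play_rows", "kwargs": {
  "motion": [
    {"gripper": 0.1,"xyz": [0,0,0.01],"rotation": [0,0,0]},
    {"gripper": 0.1,"xyz": [0,0,0.02],"rotation": [0,0,0]}
  ]
}}

```text
time: 20.6
tcp_pos: [0.4592, -0.0188, 0.0534]
eef_rot: [-0.019, 1.0, 0.003, 0.002]
force: [-5.4, 0.2, 15.9]
gripper_width: 0.0216
```

The stop came at the predicted home height, 18.3 mm down. I'll release, lift and check.

Emit:
{"fn": "play_rows", "kwargs": {
  "motion": [
    {"gripper": 0.1,"xyz": [0,0,-0.02],"rotation": [0,0,0]},
    {"gripper": 0.8,"xyz": [0,0,-0.01],"rotation": [0,0,0]},
    {"gripper": 0.8,"xyz": [0,0,-0.01],"rotation": [0,0,0]},
    {"gripper": 0.8,"xyz": [0,0,-0.01],"rotation": [0,0,0]},
    {"gripper": 0.8,"xyz": [0,0,-0.01],"rotation": [0,0,0]},
    {"gripper": 0.8,"xyz": [0,0,-0.01],"rotation": [0,0,0]},
    {"gripper": 0.8,"xyz": [0,0,-0.4],"rotation": [0,0,0]},
    {"gripper": 0.8,"xyz": [0,0,-1.1],"rotation": [0,0,0]},
    {"gripper": 0.8,"xyz": [0,0,-2],"rotation": [0,0,0]},
    {"gripper": 0.8,"xyz": [-0.6,0,-2.9],"rotation": [0,0,0]},
    {"gripper": 0.8,"xyz": [-1.2,0,-3.4],"rotation": [0,0,0]},
    {"gripper": 0.8,"xyz": [-1.2,0,-3.4],"rotation": [0,0,0]}
  ]
}}

```text
time: 21.8
tcp_pos: [0.5103, -0.0176, 0.1925]
eef_rot: [-0.019, 1.0, 0.003, 0.004]
force: [0.1, 0.5, 0.2]
gripper_width: 0.0698
```

```bash
python3 - <<'E'
from st import *
w=grab('wrist','w5.png')
im=w['image'];dk=im.max(2)<50
P=[]
# pin knob: near (.4595,-.0188); project
def proj(X):
    c=w['R']@X+w['t'];x,y=c[0]/c[2],c[1]/c[2];k=1+w['k1']*(x*x+y*y);return np.array([x*k*w['fx']+w['cx'],y*k*w['fy']+w['cy']])
for z in(.074,.092): print('exp px',proj(np.array([.459,-.0188,z])))
u,v=proj(np.array([.459,-.0188,.074]));
D=[dep(w,u+i,v+j)[2] for i in(-4,0,4) for j in(-4,0,4)];print('pin top z',np.round(D,4))
u,v=proj(np.array([.53,-.0160,.1]));m=dk.astype(np.uint8).copy();q=np.zeros_like(m);cv2.circle(q,(int(u),int(v)),42,1,-1);m&=q
m&=np.isin(np.arange(640),np.arange(640))[None].astype(np.uint8)
ys,xs=np.where(m);pts=np.array([dep(w,x,y) for x,y in zip(xs,ys)]);pts=pts[(pts[:,2]>.095)&(pts[:,2]<.105)]
c=pts.mean(0);e=np.linalg.svd(pts[:,:2]-c[:2],full_matrices=False)[2][0];print('bar',len(pts),c,'yaw',np.degrees(np.arctan2(e[1],e[0])))
E
```

```text
21.8 [ 0.51026877 -0.01762552  0.19254631] yaw -177.78247603965033 tz [ 0.00876536  0.00646275 -0.9999407 ] F [0.13591961 0.46439669 0.24381175] [ 0.12784144 -0.06459349 -0.00610055] 0.06983193350611251 [ 0.45349046  0.13218414 -0.54078705  1.78397765  0.06586392  1.2355017
  1.50499309]
exp px [319.8686307  137.00186154]
exp px [320.00787485 138.20830794]
pin top z [0.0737 0.0747 0.0737 0.0734 0.0744 0.0738 0.0741 0.0731 0.0745]
bar 588 [ 0.51751365 -0.00692639  0.09832729] yaw -50.36127056046607
```

View pics/w5.png

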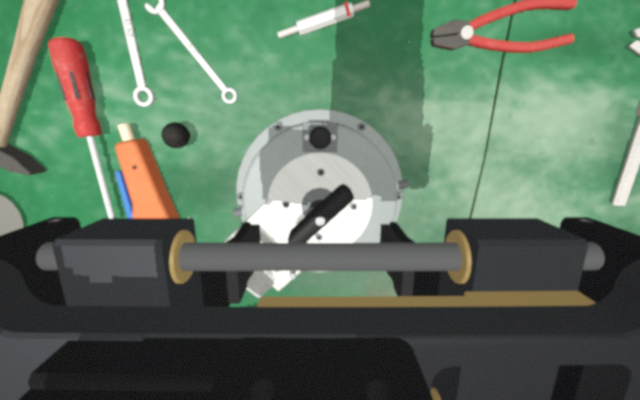

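The pin knob at (320,137) is back at its home height (0.074 m) and the gripper is clear, so I'm handing in.

```bash
python3 -c "
from bench import bot
print(bot.close_job())"
```

```text
the job is handed in; nothing more can be done
None
```

The nest is indexed to its next station and the lock pin is home there. I handed the job in after about 22 s of robot time; it reports no verdict.

- **Unlocking:** I drew the pin up 18 mm. The wrist depth put the knob top at 92 mm, which is clear of the plate.
- **Finding the notch:** I turned the bar clockwise in small steps. The torque ran at about 0.1 N m, dipped to about -0.07 near 0.78–0.80 rad, then rose to 0.38 at 0.82 rad. I backed off to about 0.80 rad and let go so the detent could centre the nest.
- **Locking:** The pin went past plate level with only its own friction, about 2.7 N. It stopped after 18.3 mm, the same distance it had been raised. My last nudge against that stop reached 15.9 N.
- **Last checks:** The knob top measured 74 mm, its home height, and the gripper was open and clear at 0.19 m. The bar angle in the final picture fitted at about -50°, against about -45° expected from the turn. I put that down to the gripper hiding part of the bar and did not measure it again. I kept the arm clear of the loose tools; I did not measure whether any had shifted.

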